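# Hook a stuck pastel stick out of its dispenser

### The arm

A 6-joint arm with a two-finger parallel gripper is mounted at the origin on the work surface. World frame = base frame: x ahead of the robot, y to its left, z up, the work surface at z = 0. Lengths are in mm, angles in degrees, forces in N, time in s.
With the tool pointing down it reaches from about 300 to 850 mm from the base axis. Payload 4.2 kg.
Tool frame: the origin (TCP) lies at the very end of the fingers, on their centre line; the grasp point (between the pads) lies 19 mm behind it; z points along the fingers, y is the line along which they close (so a half turn about z gives the same grasp; the last joint's range is limited). The gripper opens to 91 mm and grips with 3 to 60 N. Pads are 32 mm wide; open, the fingers measure 118 mm over their backs; the gripper's body (76 mm by 178 mm) begins 60 mm behind the grasp point.
Start: joints at [64.916, 18.312, 89.639, -0, 72.044, -1.146], TCP at [233.312, 525.559, 186.476] pointing down, gripper open.
Joint ranges: [-177.97, 177.97], [-48.28, 115.42], [12.27, 149.76], [-77.06, 257.06], [2.81, 150.46], [-146.56, 146.56]. Speed limits (degrees/s): [147.25, 147.25, 180, 180, 180, 180].

### API

Orientations are given as [roll, pitch, yaw] about the fixed x, y, z axes, in that order (R = Rz(yaw) Ry(pitch) Rx(roll)).
In Python, from workcell import * gives the robot as it stands.
- The arm moves only by the tool move_arm, never from a script. Its argument "motion" is a list of rows, each a list of 3 entries, a list of its own where there are three numbers: the finger opening in mm, from 0 to 91.2, then the shift along the world's x, y, z in units of 25 mm (1.0 is 25 mm), then the turn, a rotation vector about the world's x, y, z in units of 4 degrees (1.0 is 4 degrees). In form: [[grip, [x, y, z], [ax, ay, az]], ...]. A call has 1 to 20 rows; each row shifts and turns the commanded pose from where the row before left it; what a row does not reach is not made up. A row lasts 1/12 s, in which the tool goes at most 41.7 mm and 7.16 degrees, less where a joint would pass 70% of its speed; a pose out of reach is approached as far as the arm can. A call with a number of a shift or a turn outside -1 to 1 is refused whole. A call with a gripper value outside its range is refused whole. The fingers move at their own pace and stop on an object; "grip_force" is the grip in N (left out, the last holds). Time passes only in rows, so rows that do not move let the fingers close. It gives the time, the measured TCP pose, the force, the opening and the grip force at its end, in the units of the state.
- state(): the state, without advancing time (a new reading comes with each control period).
- grab_frame(name): name is "side" or "top" or "wrist"; returns the picture (480x640x3 uint8, blue, green, red); there is no depth.
- camera_info(name): a dict with "fx", "fy", "cx", "cy" (pixels), "rvec" (rotation vector, rad) and "tvec" (3), from world to camera coordinates, as OpenCV has them. Camera axes: x right, y down, z forward; pixel columns grow to the right and rows downward; lengths in mm; the calibration is good to about 2 mm. A picture is of the moment at which its call begins: read the wrist's pose just before it. camera_info takes no time and is no camera call; for the wrist camera it gives the pose at the moment of the call.
- job_done(): hands the job in; it is judged then, once.
The state is a dict: "time_s": time; "qpos": joint angles; "qvel": joint speeds; "effort": joint torques, N m; "ee_pos": TCP position; "ee_rot": TCP orientation; "force": force on the tool from outside, world axes, zero at the start; "torque": the same for the moment, N m; "gripper_width": finger opening in mm; "gripper_force": force on a finger pad.
Only numpy, scipy, OpenCV 4.12 (cv2) and the standard library are available. Lean on these libraries where they do the work, as an engineer would, in place of code of your own. Each camera call takes 0.05 s, during which the arm holds its last target. There are 200 camera calls.

### The job

Take the hooked pick from the stand, reach its hook over and behind the soft pastel stick that is stuck under the roof of the wooden dispenser's narrow slot, and gently draw the stick out onto the open bed until it presses lightly against the sprung stop; hold it so for a moment. Never push hard on the stick or the dispenser and do not touch the stick with the fingers. Then hang the pick back in its free notch of the stand, leaving the stylus and everything else where it is.

Things in the scene. Friction and masses are not known exactly. Their poses are not given: they have to be found in the camera images.
- dispenser: Fixed plywood dispenser, long in its x; origin on the table below the slot's mouth, on the centre line; x points into the slot, away from the robot, z up. Flat floor 12 mm above the table all along. Tall block x 0 to 135 mm, 66 mm wide, top 70 mm above the table, with a 16 mm wide slot, open at the mouth, open above up to x = 65 mm, roofed from there to the rear wall (inner face x = 120 mm).
- roof_edge (a point): Middle of the roof's lower front edge: dispenser x = 65 mm, 60 mm above the table (48 mm above the slot floor). The roof is 10 mm thick.
- bed (a point): On the floor of the open bed, dispenser x = -75 mm. The bed runs from the mouth to x = -150 mm between two rails 8 mm high, 18 mm apart. On it is a steel stop with a rubber pad (top 33 mm above the table) facing the mouth. The pad's free face is clamped anywhere from x = -70 to -105 mm: not measured, feel or see it. It is sprung: 2 N per mm, 11 mm of travel. Press at 4 to 7 N for half a second; 15 N is too much.
- stick: The stuck pastel stick, off-white, fragile (breaks at 18 N), 60 mm long (x), 12 mm wide, 14 mm high, 20 g; origin at the centre of its underside. It lies flat on the slot floor, x along the slot, its rear (+x) end 5 to 25 mm behind the roof's front edge, where fingers cannot reach. It slides, held by friction only.
- pick: Loose hooked pick, 90 g, hanging by a steel collar 28 mm across, 4 mm thick; origin on the shank axis at the collar's underside, z up, x about the stand's. Wooden handle 24 (x) by 18 mm (y), 4 to 54 mm above the origin. Shank 6 mm thick down to 52 mm below it, then an arm 40 mm along +x, then the tip down to 70 mm below it. The arm's underside is 15 mm above the tip's end, its upper side 21 mm.
- pick_tip (a point): Lower end of the pick's hook tip: 40 mm along +x and 70 mm below the pick's origin.
- stand: Fixed wooden tool stand, 120 by 180 mm; origin on the table, z up. Its plate (8 mm thick, top 100 mm above the table, x -19 to 22 mm) has two notches 14 mm wide at y = +40 and -40 mm, open towards -x (the robot), ending at x = 7 mm. To take a tool out, raise it 5 to 10 mm and draw it along -x by 75 mm or more, until the hook (which shows beyond the plate's rear edge) is clear. Cheeks at y = 85, -85 mm.
- notch_a (a point): Seat of one notch (stand y = +40 mm), on the plate's top, x = 0: a hung tool's collar rests here, its origin on this point.
- notch_b (a point): Seat of the other notch (stand y = -40 mm), likewise. The pick starts in either of the two, the stylus in the other.
- stylus: Straight stylus hanging in the other notch: same collar and handle as the pick, but a straight shank with a small ball and no hook. Leave it hanging.
- spare: Another pastel stick like the stuck one, lying on the table beside the dispenser. Bystander.
- eraser: White eraser, 45 x 24 x 12 mm, on the table beside the dispenser. Bystander.
- bottle: Green glass bottle, 72 mm across, 200 mm high. Bystander.
- cup: White cup, 76 mm across, 85 mm high. Bystander.
- brush: Paint brush lying on the table, 170 mm long. Bystander.
- jar: Glass jar, 60 mm across, 70 mm high. Bystander.
- scissors: Scissors lying on the table, 150 mm long. Bystander.

How it is judged (in metres and radians):
On the way, in this order (a step that is already met when the one before it is completed fails the run):
1. the pick's hook tip is down in the slot behind the stick (x of pick_tip in the frame of stick between 0.029 and 0.055 m and z of pick_tip in the frame of stick below 0.01 m and y of pick_tip in the frame of stick between -0.01 and 0.01 m), for 0.1 s.
2. the stick, out on the bed, is pressed lightly against the sprung stop by the pick (2 to 15 N) (x of stick in the frame of dispenser between -0.09 and -0.032 m and y of stick in the frame of dispenser between -0.008 and 0.008 m and z of stick in the frame of dispenser below 0.017 m and angle between stick's own z axis and vertical below 0.15 rad and contact force between stick and dispenser between 2 and 15 N and contact force between pick and stick above 1.5 N and linear speed of stick below 0.01 m/s), for 0.3 s.
At the end, for the whole second after the job is handed in: The stick lies flat and still between the bed's rails, its centre 32 to 90 mm in front of the mouth; the pick hangs upright (within 0.1 rad), released, in a notch of the stand, its origin within 12 mm of the seat, collar on the plate; stylus and bystanders are where they were (x of stick in the frame of dispenser between -0.09 and -0.032 m and y of stick in the frame of dispenser between -0.008 and 0.008 m and z of stick in the frame of dispenser below 0.017 m and angle between stick's own z axis and vertical below 0.15 rad and linear speed of stick below 0.01 m/s and ((horizontal distance between pick and notch_a below 0.012 m and height (world z) of pick between 0.097 and 0.104 m) or (horizontal distance between pick and notch_b below 0.012 m and height (world z) of pick between 0.097 and 0.104 m)) and angle between pick's own z axis and vertical below 0.1 rad and linear speed of pick below 0.02 m/s); the robot touches nothing.
It fails at once if the stick is loaded with more than 18 N (contact force between stick and pick above 18 N or contact force between stick and dispenser above 18 N).
It fails at once if the pick pushes on the dispenser with more than 20 N (contact force between pick and dispenser above 20 N).
It fails at once if the fingers touch the stick (contact force between the fingers and stick above 0.3 N).
It fails at once if the stylus is moved by more than 20 mm (distance of stylus from where it was at the start of the episode above 0.02 m).
It fails at once if a bystander is moved by more than 30 mm (distance of any of spare, eraser, bottle, cup, brush, jar, scissors from where it was at the start of the episode above 0.03 m).
It also fails if it takes over 61 s, if anything falls off the work surface, if the arm or the gripper's body presses on something with over 40 N, if the wrist force passes 120 N, or if a joint passes its speed limit or range.

## Working session

There is one attempt and no reset: what is moved stays moved. The work goes in short steps, Python scripts to look and compute and a tool call to move; the robot and the scene stay as the last step left them, time stands still between calls to the robot, and variables do not carry over. Pictures are saved under pics/ and viewed, at most 10 in all, crops included, and the job is handed in when it is done.

Besides the shell and the picture viewer there is one more tool, called in YAML: its name, and indented under it one key for each argument. move_arm: Moves the arm, as the interface text tells. Shifts and turns lie within -1 to 1; 1 stands for 25 mm of shift or 4 degrees of turn. Its arguments: {"type":"object","properties":{"motion":{"type":"array","items":{"type":"array"}},"grip_force":{"type":"number"}},"required":["motion"]}

```bash
ls; mkdir -p pics; cat > h.py <<'E'
from workcell import *
import numpy as np, cv2
def cam(n):
    c=camera_info(n);K=np.array([[c['fx'],0,c['cx']],[0,c['fy'],c['cy']],[0,0,1.]])
    return K,np.array(c['rvec'],float).reshape(3),np.array(c['tvec'],float).reshape(3)
def proj(n,P):
    K,r,t=cam(n);return cv2.projectPoints(np.array(P,float).reshape(-1,1,3),r,t,K,None)[0].reshape(-1,2)
def onz(n,uv,z):
    K,r,t=cam(n);R=cv2.Rodrigues(r)[0];o=-R.T@t
    d=R.T@np.linalg.inv(K)@np.array([uv[0],uv[1],1.]);return o+d*(z-o[2])/d[2]
E
python3 - <<'E'
from h import *
for n in ("top","side"):
    cv2.imwrite(f"pics/{n}0.png",grab_frame(n)); print(n,cam(n))
print(state())
E
```

```text
pics
top (array([[572.11917766,   0.        , 317.98033846],
       [  0.        , 572.11917766, 225.06518165],
       [  0.        ,   0.        ,   1.        ]]), array([ 2.10974585, -2.13443528,  0.21853854]), array([ -69.3232602 ,  552.6831041 , 1208.91087633]))
side (array([[523.70820195,   0.        , 315.71157768],
       [  0.        , 523.70820195, 238.0582501 ],
       [  0.        ,   0.        ,   1.        ]]), array([ 2.15405792, -0.60349032,  0.32219221]), array([-516.14810934,  207.48945696,  969.97435465]))
{'time_s': 0.1, 'qpos': array([ 6.49152953e+01,  1.83477145e+01,  8.96989502e+01, -2.03659055e-03,
        7.20425943e+01, -1.14492727e+00]), 'qvel': array([-0.07612449, -0.08040757, -0.20289886,  0.04357541, -0.10174111,
        0.02989314]), 'effort': array([ 2.07263925e-03, -4.13332164e+01, -2.32510328e+01,  7.28254742e-02,
        4.22301551e-02, -4.97840097e-05]), 'ee_pos': array([233.117724  , 525.09547064, 185.71017434]), 'ee_rot': array([-1.79910720e+02,  1.52491146e-04,  1.56060852e+02]), 'force': array([ 0.12295127, -0.55680309,  0.06001065]), 'torque': array([ 0.07672991, -0.01472036, -0.03689378]), 'gripper_force': 0.0, 'gripper_width': 90.80584241988434}
```

View pics/top0.png

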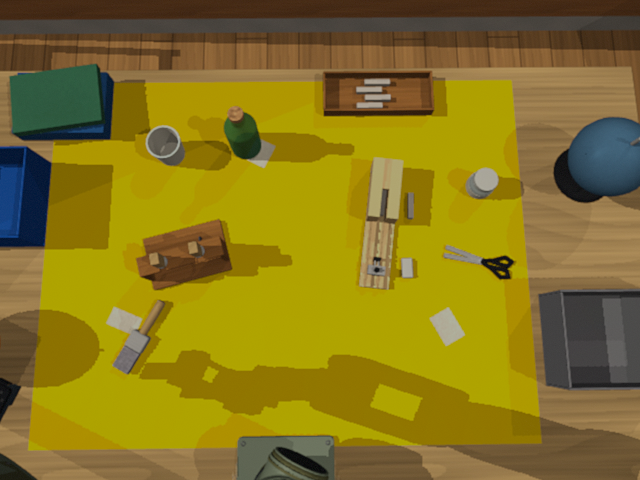

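View pics/side0.png

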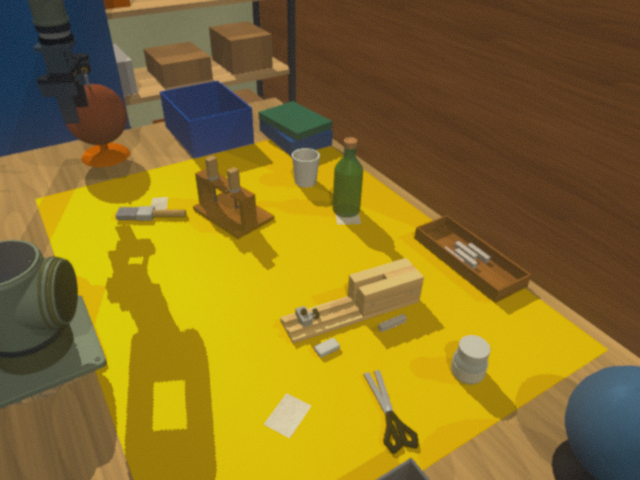

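The top view shows the stand at about (185,255) with handles at (155,260) and (195,247), and the dispenser from (385,160) to (375,288). The side view shows both too. I'll enlarge them.

```bash
python3 - <<'E'
from h import *
t=cv2.imread("pics/top0.png");s=cv2.imread("pics/side0.png")
def c(im,x,y,w,h):return cv2.resize(im[y:y+h,x:x+w],(400,300),interpolation=cv2.INTER_CUBIC)
a=np.hstack([c(t,130,210,112,84),c(t,290,150,192,144)])
b=np.hstack([c(s,175,145,112,84),c(s,270,250,176,132)])
cv2.imwrite("pics/c0.png",np.vstack([a,b]))
E
```

```text
(no output)
```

View pics/c0.png

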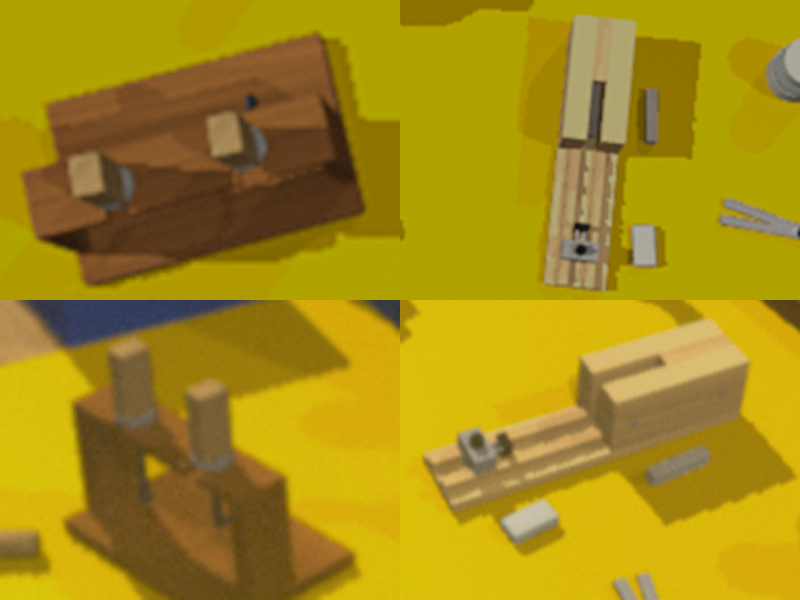

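```bash
python3 - <<'E'
from h import *
s=112/400; T=lambda x,y:(130+x*s,210+y*s)
print("base");B=[]
for p in [(47,102),(320,33),(362,212),(88,283)]:
    B.append(onz("top",T(*p),10));print(B[-1].round(1))
B=np.array(B);print(np.linalg.norm(B-np.roll(B,-1,0),axis=1),B.mean(0))
e=(B[1]-B[0]+B[2]-B[3]); print("yaw(from -y dir)",np.degrees(np.arctan2(e[1],e[0]))+90)
s2=192/400;D=lambda x,y:(290+(x-400)*s2,150+y*s2)
Q=[]
for p in [(573,15),(636,21),(621,151),(561,143)]:
    Q.append(onz("top",D(*p),70));print(Q[-1].round(1))
Q=np.array(Q);print(np.linalg.norm(Q-np.roll(Q,-1,0),axis=1))
e=Q[0]-Q[3]+Q[1]-Q[2];print("yaw",np.degrees(np.arctan2(e[1],e[0])),"mouth",(Q[2]+Q[3])/2)
print("bed end",[onz("top",D(*p),15).round(1) for p in [(544,285),(605,290)]])
print("handles top z154",[onz("top",T(*p),154).round(1) for p in [(87,173),(225,133)]], "hook z~40",onz("top",T(250,102),42))
print("slot",[onz("top",D(*p),70).round(1) for p in [(597,82),(593,148)]])
E
```

```text
base
[533.8 321.4  10. ]
[576.8 148.9  10. ]
[461.2 120.   10. ]
[418.6 290.4  10. ]
[177.7890983  119.14096949 175.64456246 119.32429735] [497.58446334 220.20423571  10.        ]
yaw(from -y dir) 14.021564652122152
[ 702.2 -200.6   70. ]
[ 694.8 -268.    70. ]
[ 552.7 -246.4   70. ]
[ 562.  -183.6   70. ]
[ 67.82087602 143.7217032   63.4205907  141.23914255]
yaw -7.797387200698605 mouth [ 557.33669455 -215.00118499   70.        ]
bed end [array([ 418.2, -166.3,   15. ]), array([ 412.1, -231.5,   15. ])]
handles top z154 [array([467.5, 254. , 154. ]), array([489.3, 177.4, 154. ])] hook z~40 [526.70685162 186.10603502  42.        ]
slot [array([ 627.7, -223.8,   70. ]), array([ 556.2, -217.1,   70. ])]
```

The hook tip shows at about px (200,239), behind the right-hand tool, so the pick is in notch_b. The measured sizes agree with the given ones: the stand base is about 178x119 and the notch spacing 80 mm. The stand yaw is about 14.5° with the pick at about (489,177), and the mouth is at about (564,-218) with yaw about -7°. Next I move above the pick.

move_arm:
  motion:
    - [70,[0.4,-0.6,0.1],[0,0,0.45]]
    - [70,[0.5,-0.7,0.1],[0,0,0.48]]
    - [70,[0.5,-0.7,0.1],[0,0,0.48]]
    - [70,[0.5,-0.7,0.1],[0,0,0.48]]
    - [70,[0.5,-0.7,0.1],[0,0,0.48]]
    - [70,[0.5,-0.7,0.1],[0,0,0.48]]
    - [70,[0.5,-0.7,0.1],[0,0,0.48]]
    - [70,[0.5,-0.7,0.1],[0,0,0.48]]
    - [70,[0.5,-0.7,0.1],[0,0,0.48]]
    - [70,[0.5,-0.7,0.1],[0,0,0.48]]
    - [70,[0.5,-0.7,0.1],[0,0,0.48]]
    - [70,[0.5,-0.7,0.1],[0,0,0.48]]
    - [70,[0.5,-0.7,0.1],[0,0,0.48]]
    - [70,[0.5,-0.7,0.1],[0,0,0.48]]
    - [70,[0.5,-0.7,0.1],[0,0,0.48]]
    - [70,[0.5,-0.7,0.1],[0,0,0.48]]
    - [70,[0.5,-0.7,0.1],[0,0,0.48]]
    - [70,[0.5,-0.7,0.1],[0,0,0.48]]
    - [70,[0.5,-0.7,0.1],[0,0,0.48]]
    - [70,[0,0,0],[0,0,0.48]]

```text
time_s: 1.77
ee_pos: [470.2, 192.9, 234.0]
ee_rot: [-179.9, 0.0, -165.7]
force: [1.1, 0.9, -1.1]
gripper_width: 70.0
gripper_force: 0.0
```

```bash
python3 - <<'E'
from h import *
s=state();print(s['time_s'],s['ee_pos'],s['ee_rot'],s['gripper_width'])
K,r,t=cam("wrist");R=cv2.Rodrigues(r)[0];print(-R.T@t,R[2]);np.savez("w1.npz",K=K,r=r,t=t)
cv2.imwrite("pics/w1.png",grab_frame("wrist"))
print(proj("wrist",[[489,177,154],[489,177,100]]))
E
```

```text
1.7667 [470.22079485 192.88390107 233.98602862] [-1.79898950e+02  4.49998273e-02 -1.65732292e+02] 69.99967658606658
[396.60343482 173.81623506 432.20441821] [ 0.26155706  0.06547483 -0.96296467]
[[284.65686577 254.33761766]
 [289.10289781 234.34368372]]
```

View pics/w1.png

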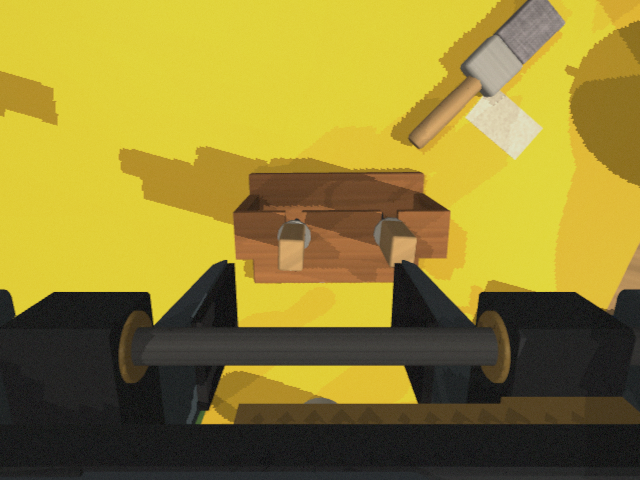

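The wrist view shows the stand edge-on at rows 173–283, with the pick's collar at about (294,234) and the stylus collar at about (390,232). The stand edges are horizontal in the image, so the tool yaw matches the stand.

```bash
python3 - <<'E'
from h import *
im=cv2.imread("pics/w1.png")
cv2.imwrite("pics/w1c.png",cv2.resize(im[165:290,225:460],None,fx=3.4,fy=3.4,interpolation=cv2.INTER_CUBIC))
for p in [(294,234),(390,232)]: print(onz("wrist",p,103))
for p in [(235,211),(448,211)]: print(onz("wrist",p,100))
for p in [(249,173),(423,173)]: print(onz("wrist",p,10))
E
```

```text
[486.85604777 180.85414815 103.        ]
[465.33312531 257.66007699 103.        ]
[480.68262626 129.04269212 100.        ]
[436.86254029 299.49398868 100.        ]
[461.13219817 122.65905405  10.        ]
[416.75958578 295.25935236  10.        ]
```

View pics/w1c.png

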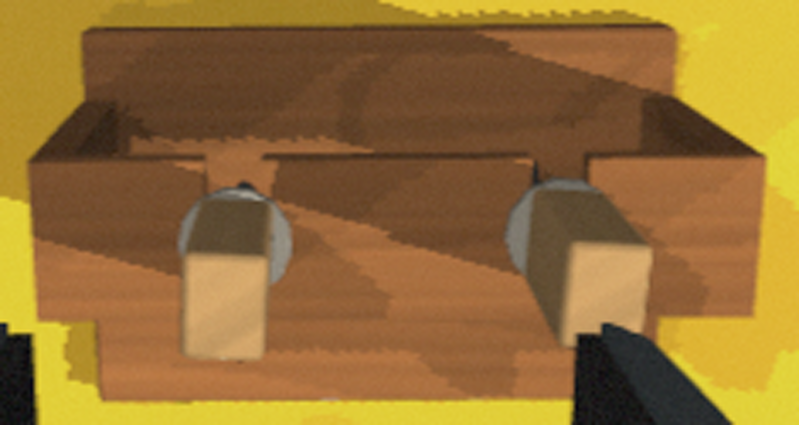

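move_arm:
  motion:
    - [60,[0.34,-0.25,0],[0,0,0]]
    - [60,[0.33,-0.24,0],[0,0,0]]
    - [60,[0,0,-0.6],[0,0,0]]
    - [60,[0,0,-0.8],[0,0,0]]
    - [60,[0,0,-0.8],[0,0,0]]
    - [60,[0,0,-0.8],[0,0,0]]
    - [60,[0,0,-0.8],[0,0,0]]
    - [60,[0,0,-0.6],[0,0,0]]
    - [60,[0,0,-0.3],[0,0,0]]
    - [60,[0,0,0],[0,0,0]]

```text
time_s: 2.65
ee_pos: [484.2, 182.9, 114.6]
ee_rot: [-180.0, -0.2, -165.7]
force: [-0.9, 0.0, 0.1]
gripper_width: 59.8
gripper_force: 0.0
```

move_arm:
  motion:
    - [50,[0.1,-0.08,0],[0,0,0]]
    - [30,[0,0,0],[0,0,0]]
    - [22,[0,0,0],[0,0,0]]
    - [20,[0,0,0],[0,0,0]]
    - [16,[0,0,0],[0,0,0]]
    - [14,[0,0,0],[0,0,0]]
    - [10,[0,0,0],[0,0,0]]
    - [10,[0,0,0],[0,0,0]]
    - [10,[0,0,0],[0,0,0]]
  grip_force: 40

```text
time_s: 3.4
ee_pos: [487.7, 181.4, 116.7]
ee_rot: [180.0, 0.0, -165.7]
force: [-1.6, -0.4, 1.0]
gripper_width: 17.8
gripper_force: 39.9
```

move_arm:
  motion:
    - [10,[0,0,0.16],[0,0,0]]
    - [10,[0,0,0.16],[0,0,0]]
    - [10,[-0.2,-0.05,0],[0,0,0]]
    - [10,[-0.4,-0.1,0],[0,0,0]]
    - [10,[-0.6,-0.15,0],[0,0,0]]
    - [10,[-0.7,-0.18,0],[0,0,0]]
    - [10,[-0.7,-0.18,0],[0,0,0]]
    - [10,[-0.7,-0.18,0],[0,0,0]]
    - [10,[-0.4,-0.1,0.2],[0,0,0]]
    - [10,[0,0,0.6],[0,0,0]]
    - [10,[0,0,0.8],[0,0,0]]
    - [10,[0,0,0],[0,0,0]]

```text
time_s: 4.4
ee_pos: [396.9, 158.6, 167.9]
ee_rot: [180.0, 0.4, -165.7]
force: [0.3, 0.0, 0.3]
gripper_width: 17.4
gripper_force: 39.9
```

move_arm:
  motion:
    - [10,[0.3,-0.5,0.2],[0,0,-0.28]]
    - [10,[0.5,-0.8,0.2],[0,0,-0.28]]
    - [10,[0.5,-0.8,0.2],[0,0,-0.28]]
    - [10,[0.5,-0.8,0.2],[0,0,-0.28]]
    - [10,[0.5,-0.8,0.2],[0,0,-0.28]]
    - [10,[0.5,-0.8,0.2],[0,0,-0.28]]
    - [10,[0.5,-0.8,0.2],[0,0,-0.28]]
    - [10,[0.5,-0.8,0.2],[0,0,-0.28]]
    - [10,[0.5,-0.8,0.2],[0,0,-0.28]]
    - [10,[0.5,-0.8,0.2],[0,0,-0.28]]
    - [10,[0.5,-0.8,0.2],[0,0,-0.28]]
    - [10,[0.5,-0.8,0.2],[0,0,-0.28]]
    - [10,[0.5,-0.8,0.1],[0,0,-0.28]]
    - [10,[0.5,-0.8,0.1],[0,0,-0.28]]
    - [10,[0.5,-0.8,0.1],[0,0,-0.28]]
    - [10,[0.5,-0.8,0.1],[0,0,-0.28]]
    - [10,[0.5,-0.8,0],[0,0,-0.28]]
    - [10,[0.5,-0.8,0],[0,0,-0.28]]
    - [10,[0.5,-0.8,0],[0,0,-0.28]]
    - [10,[0.2,-0.4,0],[0,0,0]]

```text
time_s: 6.07
ee_pos: [633.4, -226.9, 233.0]
ee_rot: [-180.0, -0.0, 173.0]
force: [0.5, 0.0, -2.0]
gripper_width: 17.6
gripper_force: 39.9
```

move_arm:
  motion:
    - [10,[0,0,0],[0,0,0]]
    - [10,[0,0,0],[0,0,0]]
    - [10,[0,0,0],[0,0,0]]

```text
time_s: 6.32
ee_pos: [631.9, -223.5, 234.4]
ee_rot: [179.9, -0.1, 173.1]
force: [1.1, 0.6, -0.2]
gripper_width: 17.8
gripper_force: 39.9
```

```bash
python3 - <<'E'
from h import *
s=state();print(s['time_s'],s['ee_pos'],s['ee_rot'],s['force'])
K,r,t=cam("wrist");R=cv2.Rodrigues(r)[0];print(-R.T@t,R[2]);np.savez("w2.npz",K=K,r=r,t=t)
cv2.imwrite("pics/w2.png",grab_frame("wrist"))
E
```

```text
6.3167 [ 631.8515111  -223.49408232  234.35636345] [ 1.79943182e+02 -6.10558012e-02  1.73109539e+02] [ 1.11203678  0.63449643 -0.19966134]
[ 556.87466156 -215.39753107  432.72012067] [ 0.26596814 -0.03018885 -0.963509  ]
```

View pics/w2.png

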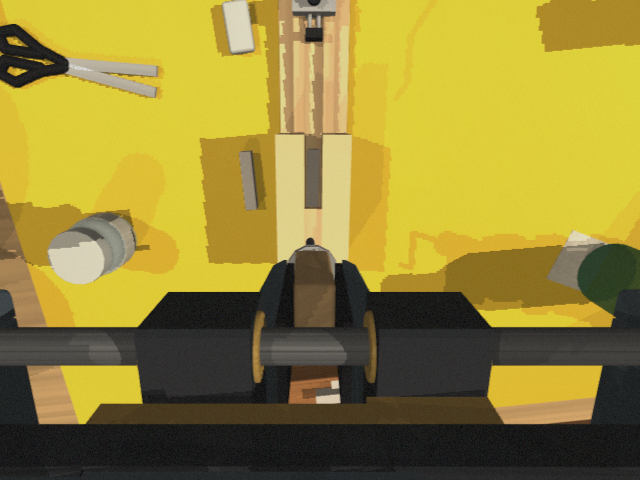

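The wrist view shows the mouth edge at row 134 (cols 275–352), the stick in the slot at cols 306–321 and rows 149–207, and the pad at about (314,33). I'll zoom in.

```bash
python3 - <<'E'
from h import *
im=cv2.imread("pics/w2.png")
c=lambda y,h,x,w:cv2.resize(cv2.convertScaleAbs(im[y:y+h,x:x+w],alpha=1.5,beta=15),(400,600),interpolation=cv2.INTER_CUBIC)
cv2.imwrite("pics/w2c.png",np.hstack([c(120,150,265,100),c(0,150,265,100)]))
for n,p,z in [("topL",(275,134),70),("topR",(352,134),70)]: print(n,onz("wrist",p,z))
E
```

```text
topL [ 562.64598934 -249.2474144    70.        ]
topR [ 570.47674609 -183.56392009   70.        ]
```

View pics/w2c.png

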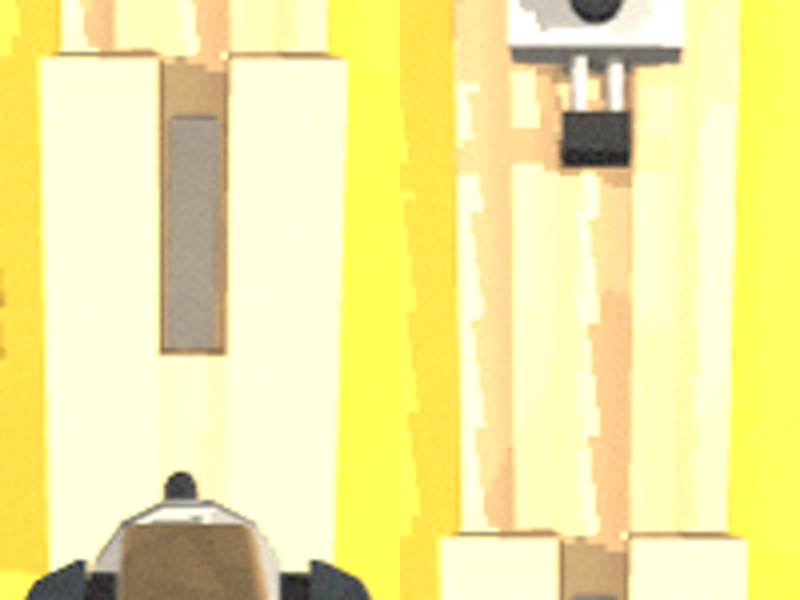

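```bash
python3 - <<'E'
from h import *
A=lambda x,y:(265+x/4,120+y/4); B=lambda x,y:(265+(x-400)/4,y/4)
f=lambda n,p,z:print(n,onz("wrist",p,z).round(1))
f("mouth",A(194,57),70);f("roof",A(193,352),70);f("stickfront",A(193.5,117),26)
f("padtop",B(596,148),33);f("padlow",B(596,165),20)
f("bedc",B((457+737)/2,290),20)
e=state()['ee_pos'];d=np.array([.9925,-.122,0])
o=e-np.array([0,0,16.7])
print(proj("wrist",[o,o-[0,0,52],o+40*d-[0,0,70]]), "seen shank end",A(181,480),"collar",A(190,540))
f("slotL mid",A(161,200),70);f("slotR mid",A(227,200),70)
E
```

```text
mouth [ 566.8 -216.4   70. ]
roof [ 630.8 -224.3   70. ]
stickfront [ 582.  -218.4   26. ]
padtop [ 484.2 -206.1   33. ]
padlow [ 485.4 -206.2   20. ]
bedc [ 512.2 -209.2   20. ]
[[314.98011909 263.63650372]
 [314.71349028 238.10156238]
 [314.42475665 283.17848025]] seen shank end (310.25, 240.0) collar (312.5, 255.0)
slotL mid [ 596.2 -227.3   70. ]
slotR mid [ 597.9 -212.9   70. ]
```

Wrist measurements:
- **Mouth:** (566.6,-216.4), yaw -7.04°. The roof edge comes out 64.5 mm from the mouth, against 65 given.
- **Stick:** front at x=15.5 and rear at 75.5, both within the given range.
- **Pad face:** x≈-82.6.

Next I hover over the open part of the slot.

move_arm:
  motion:
    - [10,[-0.3,0.03,0],[0,0,0]]
    - [10,[-0.5,0.05,-0.2],[0,0,0]]
    - [10,[-0.5,0.06,-0.4],[0,0,0]]
    - [10,[-0.5,0.05,-0.6],[0,0,0]]
    - [10,[-0.4,0.05,-0.6],[0,0,0]]
    - [10,[0,0,-0.5],[0,0,0]]
    - [10,[0,0,-0.18],[0,0,0]]
    - [10,[0,0,0],[0,0,0]]
    - [10,[0,0,0],[0,0,0]]
    - [10,[0,0,0],[0,0,0]]

```text
time_s: 7.2
ee_pos: [578.3, -218.7, 173.6]
ee_rot: [-180.0, 0.1, 173.1]
force: [-0.6, 0.5, -0.8]
gripper_width: 17.7
gripper_force: 39.9
```

```bash
python3 - <<'E'
from h import *
s=state();e=s['ee_pos'];print(s['time_s'],e,s['ee_rot'],s['force'])
w=grab_frame("wrist");sd=grab_frame("side")
cv2.imwrite("pics/w3.png",w);cv2.imwrite("pics/s3.png",sd)
d=np.array([.9925,-.122,0]);o=e-[0,0,16.7]
P=[o+[0,0,54],o,o-[0,0,55],o+40*d-[0,0,55],o+40*d-[0,0,70]]
ps=proj("side",P);print(ps);print(proj("wrist",P))
x,y=ps.mean(0).astype(int)-[60,45]
c=cv2.resize(sd[y:y+90,x:x+60],(400,600),interpolation=cv2.INTER_CUBIC)
u=((ps-[x,y])*6.667)
for q in u: cv2.circle(c,tuple(int(v) for v in q),3,(0,0,255),1)
x2=260;c2=cv2.resize(w[150:300,x2:x2+100],(400,600),interpolation=cv2.INTER_CUBIC)
cv2.imwrite("pics/c3.png",np.hstack([c,c2]));print(x,y)
E
```

```text
7.2 [ 578.26949029 -218.71230593  173.60278096] [-1.79976215e+02  1.15731075e-01  1.73084714e+02] [-0.61010455  0.50717086 -0.76244499]
[[367.89035954 224.55442405]
 [365.67994586 248.12419729]
 [363.57518828 270.56735321]
 [381.53036879 265.20142013]
 [380.83011456 271.03761151]]
[[315.52349449 305.92955138]
 [315.16600207 263.66075018]
 [314.93826227 236.733499  ]
 [314.74678695 290.99066476]
 [314.70963228 282.96197097]]
311 210
```

View pics/c3.png

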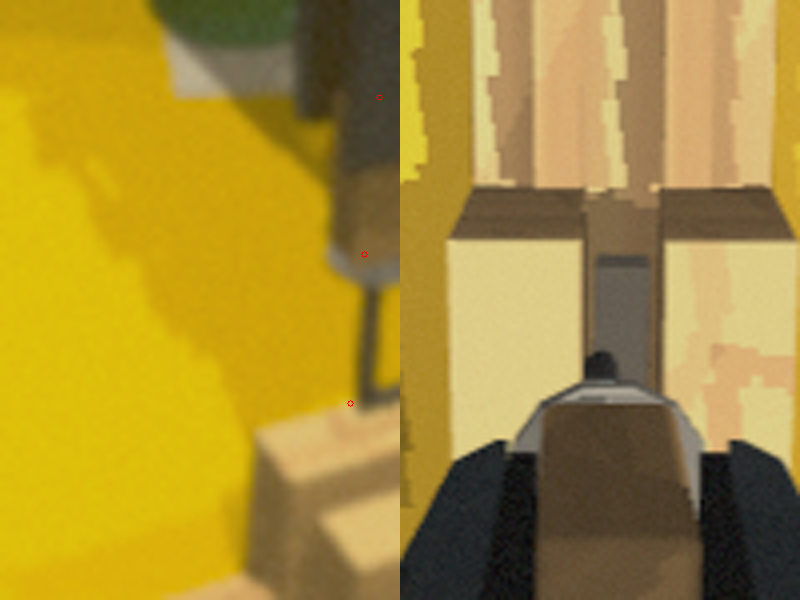

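The hook is tilted about 1.4° towards -y: the shank end is at wrist px (310,238) against 315 predicted, and the side view agrees. I correct the tilt, shift +y by 1.5 mm, and lower into the slot.

move_arm:
  motion:
    - [10,[0,0.06,0],[0.34,-0.04,0]]
    - [10,[0,0,-0.2],[0,0,0]]
    - [10,[0,0,-0.3],[0,0,0]]
    - [10,[0,0,-0.3],[0,0,0]]
    - [10,[0,0,-0.3],[0,0,0]]
    - [10,[0,0,-0.3],[0,0,0]]
    - [10,[0,0,-0.3],[0,0,0]]
    - [10,[0,0,-0.2],[0,0,0]]
    - [10,[0,0,-0.16],[0,0,0]]
    - [10,[0,0,0],[0,0,0]]
    - [10,[0,0,0],[0,0,0]]

```text
time_s: 8.22
ee_pos: [577.6, -217.2, 120.9]
ee_rot: [178.6, -0.0, 173.1]
force: [1.3, -0.3, -0.8]
gripper_width: 17.9
gripper_force: 39.9
```

```bash
python3 - <<'E'
from h import *
s=state();e=s['ee_pos'];print(e,s['ee_rot'],s['force'],s['torque'])
w=grab_frame("wrist");cv2.imwrite("pics/w4.png",w)
cv2.imwrite("pics/w4c.png",cv2.resize(w[120:300,240:400],(533,600),interpolation=cv2.INTER_CUBIC))
E
```

```text
[ 577.61424726 -217.1847023   120.88269855] [ 1.78624365e+02 -9.29579022e-03  1.73063800e+02] [ 1.28247709 -0.34967328 -0.80369456] [ 0.01330548 -0.00280868  0.03043582]
```

View pics/w4c.png

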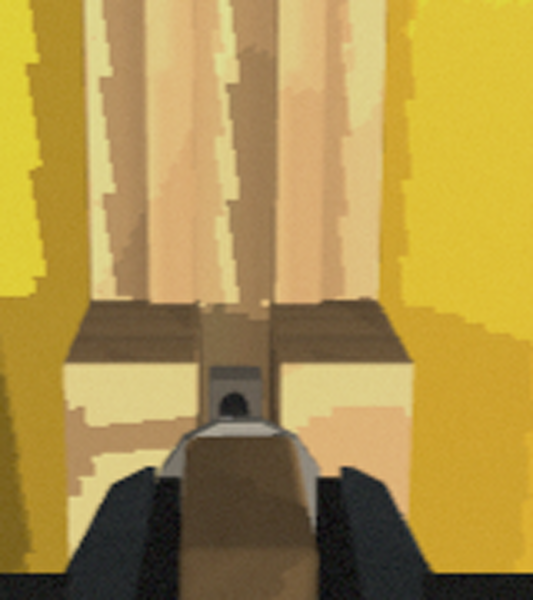

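The shank sits at crop col 233, against stick centre 235 and slot centre 239, so it is well centred with no contact. Now forward under the roof and over the stick.

move_arm:
  motion:
    - [10,[0.1,-0.012,-0.03],[0,0,0]]
    - [10,[0.2,-0.025,0],[0,0,0]]
    - [10,[0.2,-0.025,0],[0,0,0]]
    - [10,[0.2,-0.025,0],[0,0,0]]
    - [10,[0.2,-0.025,0],[0,0,0]]
    - [10,[0.2,-0.025,0],[0,0,0]]
    - [10,[0.2,-0.025,0],[0,0,0]]
    - [10,[0.19,-0.023,0],[0,0,0]]
    - [10,[0,0,0],[0,0,0]]
    - [10,[0,0,0],[0,0,0]]

```text
time_s: 9.1
ee_pos: [614.9, -221.8, 120.0]
ee_rot: [178.6, -0.0, 173.1]
force: [-0.7, -0.2, -0.3]
gripper_width: 17.4
gripper_force: 39.9
```

move_arm:
  motion:
    - [10,[0,0,-0.12],[0,0,0]]
    - [10,[0,0,-0.12],[0,0,0]]
    - [10,[0,0,-0.12],[0,0,0]]
    - [10,[0,0,-0.12],[0,0,0]]
    - [10,[0,0,-0.1],[0,0,0]]
    - [10,[0,0,-0.08],[0,0,0]]
    - [10,[0,0,-0.06],[0,0,0]]
    - [10,[0,0,0],[0,0,0]]
    - [10,[0,0,0],[0,0,0]]
    - [10,[0,0,0],[0,0,0]]

```text
time_s: 9.93
ee_pos: [614.9, -221.9, 102.4]
ee_rot: [178.6, 0.0, 173.1]
force: [0.2, 0.8, -1.4]
gripper_width: 17.3
gripper_force: 39.9
```

move_arm:
  motion:
    - [10,[-0.1,0.012,0],[0,0,0]]
    - [10,[-0.1,0.012,0],[0,0,0]]
    - [10,[-0.1,0.012,0],[0,0,0]]
    - [10,[-0.1,0.013,0],[0,0,0]]
    - [10,[-0.1,0.012,0],[0,0,0]]
    - [10,[-0.1,0.012,0],[0,0,0]]
    - [10,[-0.15,0.018,0],[0,0,0]]
    - [10,[-0.15,0.018,0],[0,0,0]]
    - [10,[-0.15,0.018,0],[0,0,0]]
    - [10,[-0.15,0.018,0],[0,0,0]]
    - [10,[-0.15,0.018,0],[0,0,0]]
    - [10,[-0.15,0.018,0],[0,0,0]]

```text
time_s: 10.93
ee_pos: [576.9, -217.3, 102.3]
ee_rot: [178.6, -0.0, 173.1]
force: [-0.1, 0.0, -0.5]
gripper_width: 17.2
gripper_force: 39.9
```

move_arm:
  motion:
    - [10,[-0.17,0.021,0],[0,0,0]]
    - [10,[-0.17,0.021,0],[0,0,0]]
    - [10,[-0.17,0.021,0],[0,0,0]]
    - [10,[-0.17,0.021,0],[0,0,0]]
    - [10,[-0.17,0.021,0],[0,0,0]]
    - [10,[-0.17,0.021,0],[0,0,0]]
    - [10,[-0.17,0.021,0],[0,0,0]]
    - [10,[-0.17,0.021,0],[0,0,0]]
    - [10,[-0.17,0.021,0],[0,0,0]]
    - [10,[-0.17,0.021,0],[0,0,0]]
    - [10,[-0.17,0.021,0],[0,0,0]]
    - [10,[-0.17,0.021,0],[0,0,0]]
    - [10,[-0.15,0.018,0],[0,0,0]]
    - [10,[-0.1,0.012,0],[0,0,0]]
    - [10,[0,0,0],[0,0,0]]
    - [10,[0,0,0],[0,0,0]]

```text
time_s: 12.27
ee_pos: [520.0, -210.3, 102.3]
ee_rot: [178.6, -0.0, 173.1]
force: [0.8, -0.9, -0.4]
gripper_width: 17.3
gripper_force: 39.9
```

```bash
python3 - <<'E'
from h import *
s=state();e=s['ee_pos'];print(e,s['force'],s['torque'])
w=grab_frame("wrist");sd=grab_frame("side");cv2.imwrite("pics/w5.png",w)
a=cv2.resize(sd[270:345,275:375],(400,300),interpolation=cv2.INTER_CUBIC)
b=cv2.resize(w[120:300,195:435],(400,300),interpolation=cv2.INTER_CUBIC)
cv2.imwrite("pics/c5.png",np.hstack([a,b]))
d=np.array([.9925,-.1225,0]);m=np.array([566.6,-216.4,0])
for x,z in [(-82.6,20),(-82.6,33),(-52,26),(-22,26)]: print(x,z,proj("side",m+x*d+[0,0,z]))
E
```

```text
[ 519.97879697 -210.26730273  102.26025335] [ 0.817674   -0.85679911 -0.42199631] [ 0.04645484 -0.04453163  0.02295013]
-82.6 20 [[318.12595413 314.68229877]]
-82.6 33 [[318.25292337 309.94040428]]
-52 26 [[332.24196593 308.01948864]]
-22 26 [[345.74979523 303.71156864]]
```

View pics/c5.png

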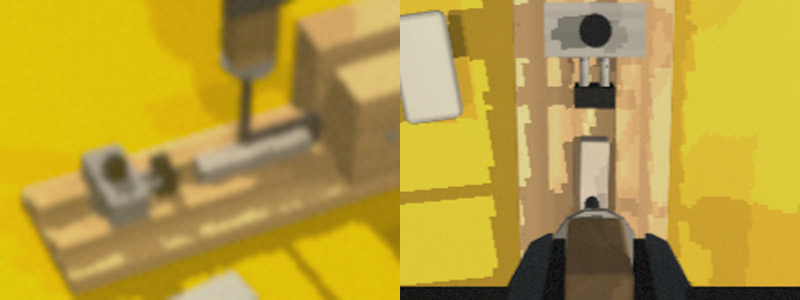

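The stick is out on the bed, straight between the rails, with about 11–12 mm to go to the pad. Creeping on.

move_arm:
  motion:
    - [10,[-0.1,0.012,0],[0,0,0]]
    - [10,[-0.1,0.012,0],[0,0,0]]
    - [10,[-0.1,0.012,0],[0,0,0]]
    - [10,[-0.06,0.007,0],[0,0,0]]
    - [10,[-0.04,0.005,0],[0,0,0]]
    - [10,[0,0,0],[0,0,0]]
    - [10,[0,0,0],[0,0,0]]
    - [10,[0,0,0],[0,0,0]]

```text
time_s: 13.03
ee_pos: [510.1, -209.1, 102.2]
ee_rot: [178.6, -0.0, 173.1]
force: [0.2, -0.2, -0.3]
gripper_width: 17.5
gripper_force: 39.9
```

move_arm:
  motion:
    - [10,[-0.04,0.005,0],[0,0,0]]
    - [10,[-0.04,0.005,0],[0,0,0]]
    - [10,[0,0,0],[0,0,0]]
    - [10,[0,0,0],[0,0,0]]

```text
time_s: 13.37
ee_pos: [508.0, -208.8, 102.2]
ee_rot: [178.6, -0.0, 173.1]
force: [-0.0, 0.3, -0.6]
gripper_width: 17.4
gripper_force: 39.9
```

move_arm:
  motion:
    - [10,[-0.04,0.005,0],[0,0,0]]
    - [10,[0,0,0],[0,0,0]]
    - [10,[0,0,0],[0,0,0]]

```text
time_s: 13.62
ee_pos: [507.0, -208.7, 102.2]
ee_rot: [178.6, -0.0, 173.1]
force: [0.1, 0.1, -0.8]
gripper_width: 17.2
gripper_force: 39.9
```

move_arm:
  motion:
    - [10,[-0.04,0.005,0],[0,0,0]]
    - [10,[0,0,0],[0,0,0]]
    - [10,[0,0,0],[0,0,0]]

```text
time_s: 13.87
ee_pos: [506.0, -208.5, 102.2]
ee_rot: [178.6, -0.0, 173.1]
force: [-0.5, 0.5, -0.8]
gripper_width: 17.7
gripper_force: 39.9
```

move_arm:
  motion:
    - [10,[-0.04,0.005,0],[0,0,0]]
    - [10,[0,0,0],[0,0,0]]
    - [10,[0,0,0],[0,0,0]]

```text
time_s: 14.12
ee_pos: [505.0, -208.4, 102.2]
ee_rot: [178.6, -0.0, 173.1]
force: [-0.0, -0.1, -0.4]
gripper_width: 17.4
gripper_force: 39.9
```

move_arm:
  motion:
    - [10,[-0.04,0.005,0],[0,0,0]]
    - [10,[0,0,0],[0,0,0]]
    - [10,[0,0,0],[0,0,0]]

```text
time_s: 14.37
ee_pos: [504.2, -208.3, 102.3]
ee_rot: [178.6, 0.0, 173.1]
force: [0.7, -0.3, -0.5]
gripper_width: 17.6
gripper_force: 39.9
```

move_arm:
  motion:
    - [10,[-0.04,0.005,0],[0,0,0]]
    - [10,[0,0,0],[0,0,0]]
    - [10,[0,0,0],[0,0,0]]

```text
time_s: 14.62
ee_pos: [503.4, -208.3, 102.3]
ee_rot: [178.6, 0.0, 173.1]
force: [0.6, 1.3, -0.7]
gripper_width: 17.5
gripper_force: 39.9
```

move_arm:
  motion:
    - [10,[-0.04,0.005,0],[0,0,0]]
    - [10,[0,0,0],[0,0,0]]
    - [10,[0,0,0],[0,0,0]]

```text
time_s: 14.87
ee_pos: [502.5, -208.1, 102.4]
ee_rot: [178.6, 0.1, 173.1]
force: [2.2, 0.4, -0.7]
gripper_width: 17.3
gripper_force: 39.9
```

move_arm:
  motion:
    - [10,[-0.04,0.005,0],[0,0,0]]
    - [10,[0,0,0],[0,0,0]]
    - [10,[0,0,0],[0,0,0]]

```text
time_s: 15.12
ee_pos: [501.6, -208.1, 102.4]
ee_rot: [178.6, 0.1, 173.1]
force: [3.7, 0.2, -1.4]
gripper_width: 17.7
gripper_force: 39.9
```

move_arm:
  motion:
    - [10,[-0.03,0.004,0],[0,0,0]]
    - [10,[0,0,0],[0,0,0]]
    - [10,[0,0,0],[0,0,0]]

```text
time_s: 15.37
ee_pos: [500.8, -207.9, 102.4]
ee_rot: [178.6, 0.1, 173.1]
force: [3.9, -1.0, -0.5]
gripper_width: 17.5
gripper_force: 39.9
```

move_arm:
  motion:
    - [10,[-0.02,0.002,0],[0,0,0]]
    - [10,[0,0,0],[0,0,0]]
    - [10,[0,0,0],[0,0,0]]
    - [10,[0,0,0],[0,0,0]]
    - [10,[0,0,0],[0,0,0]]
    - [10,[0,0,0],[0,0,0]]
    - [10,[0,0,0],[0,0,0]]
    - [10,[0,0,0],[0,0,0]]
    - [10,[0,0,0],[0,0,0]]
    - [10,[0,0,0],[0,0,0]]

```text
time_s: 16.2
ee_pos: [499.9, -207.8, 102.3]
ee_rot: [178.6, 0.0, 173.1]
force: [2.8, 0.1, -0.5]
gripper_width: 17.5
gripper_force: 39.9
```

move_arm:
  motion:
    - [10,[0,0,0],[0,0,0]]
    - [10,[0,0,0],[0,0,0]]
    - [10,[0,0,0],[0,0,0]]

```text
time_s: 16.45
ee_pos: [499.9, -207.8, 102.2]
ee_rot: [178.6, 0.0, 173.1]
force: [3.5, -0.3, -0.5]
gripper_width: 17.6
gripper_force: 39.9
```

move_arm:
  motion:
    - [10,[0,0,0],[0,0,0]]
    - [10,[-0.04,0.005,0],[0,0,0]]
    - [10,[0,0,0],[0,0,0]]
    - [10,[0,0,0],[0,0,0]]
    - [10,[0,0,0],[0,0,0]]
  grip_force: 58

```text
time_s: 16.87
ee_pos: [499.0, -207.7, 102.3]
ee_rot: [178.6, 0.0, 173.1]
force: [3.8, 0.2, -0.7]
gripper_width: 17.5
gripper_force: 57.9
```

move_arm:
  motion:
    - [10,[-0.03,0.004,0],[0,0,0]]
    - [10,[0,0,0],[0,0,0]]
    - [10,[0,0,0],[0,0,0]]
    - [10,[0,0,0],[0,0,0]]

```text
time_s: 17.2
ee_pos: [498.4, -207.6, 102.3]
ee_rot: [178.6, 0.0, 173.1]
force: [5.1, -1.0, -0.7]
gripper_width: 17.5
gripper_force: 57.9
```

Pressing at about 5 N. I hold there and check the average.

move_arm:
  motion:
    - [10,[0,0,0],[0,0,0]]
    - [10,[0,0,0],[0,0,0]]
    - [10,[0,0,0],[0,0,0]]
    - [10,[0,0,0],[0,0,0]]
    - [10,[0,0,0],[0,0,0]]

```text
time_s: 17.62
ee_pos: [498.4, -207.6, 102.3]
ee_rot: [178.6, 0.0, 173.1]
force: [4.9, -0.1, 0.4]
gripper_width: 17.1
gripper_force: 57.9
```

move_arm:
  motion:
    - [10,[0,0,0],[0,0,0]]
    - [10,[0,0,0],[0,0,0]]
    - [10,[0,0,0],[0,0,0]]
    - [10,[0,0,0],[0,0,0]]

```text
time_s: 17.95
ee_pos: [498.4, -207.7, 102.3]
ee_rot: [178.6, 0.0, 173.1]
force: [5.5, -0.5, -0.3]
gripper_width: 17.5
gripper_force: 57.9
```

```bash
python3 - <<'E'
from h import *
F=[]
for i in range(4):
    w=grab_frame("wrist");F.append(state()['force'])
cv2.imwrite("pics/w6.png",w);print(np.array(F).round(1),np.mean(F,0))
# stick front end (z26) and rows of brightness along the slot column
d=np.array([.9925,-.1225,0]);m=np.array([566.6,-216.4,0]);g=cv2.cvtColor(w,cv2.COLOR_BGR2HSV)
for x in range(-100,-60,2):
    u,v=proj("wrist",m+x*d+[0,0,26])[0].round().astype(int);print(x,u,v,g[v,u])
# rough pick tilt: origin (shank end) predicted
e=state()['ee_pos'];print(proj("wrist",e-[0,0,68]))
E
```

```text
[[ 4.9 -1.5 -0.8]
 [ 4.2 -0.3 -0.8]
 [ 5.4 -0.6 -1.1]
 [ 5.  -1.5 -0.9]] [ 4.87800717 -0.96792581 -0.89782336]
-100 312 190 [ 17 119 129]
-98 312 193 [ 16 118 160]
-96 312 196 [ 16 114 116]
-94 312 199 [60 74 24]
-92 312 202 [25 36 42]
-90 312 205 [60  7 38]
-88 312 208 [30 18 42]
-86 312 211 [15 12 43]
-84 312 214 [ 18  54 211]
-82 312 216 [ 18  53 211]
-80 312 219 [ 18  52 209]
-78 312 222 [ 18  52 210]
-76 312 225 [ 18  53 206]
-74 312 228 [ 19  55 209]
-72 312 230 [ 19  53 210]
-70 312 233 [ 17  52 198]
-68 312 236 [ 19  53 197]
-66 312 239 [ 18  54 208]
-64 312 242 [ 19  47 115]
-62 312 244 [30  7 39]
[[312.36847035 238.24293843]]
```

A steady 4.9 N was held for well over half a second, with the stick centre at about x=-55 mm. Now I back the hook off the stick and raise it.

move_arm:
  motion:
    - [10,[0.05,-0.006,0],[0,0,0]]
    - [10,[0.05,-0.006,0],[0,0,0]]
    - [10,[0.08,-0.01,0],[0,0,0]]
    - [10,[0.08,-0.01,0],[0,0,0]]
    - [10,[0.06,-0.007,0],[0,0,0]]
    - [10,[0,0,0],[0,0,0]]
    - [10,[0,0,0.2],[0,0,0]]
    - [10,[0,0,0.4],[0,0,0]]
    - [10,[0,0,0.6],[0,0,0]]
    - [10,[0,0,0.8],[0,0,0]]
    - [10,[0,0,0.8],[0,0,0]]
    - [10,[0,0,0.7],[0,0,0]]
    - [10,[0,0,0.4],[0,0,0]]
    - [10,[0,0,0],[0,0,0]]

```text
time_s: 19.32
ee_pos: [507.1, -209.1, 202.7]
ee_rot: [178.7, 0.3, 173.1]
force: [0.6, 0.1, -1.3]
gripper_width: 17.4
gripper_force: 57.9
```

```bash
python3 - <<'E'
from h import *
e=state()['ee_pos'];sd=grab_frame("side");cv2.imwrite("pics/s7.png",sd)
d=np.array([.9925,-.1225,0]);m=np.array([566.6,-216.4,0]);g=cv2.cvtColor(sd,cv2.COLOR_BGR2HSV)
for x in range(-100,0,5):
    u,v=proj("side",m+x*d+[0,0,24])[0].round().astype(int);print(x,g[v,u],end=' ')
print(e,"to approach",(np.array([407,161,200])-e)/25)
E
```

```text
-100 [ 18  44 164] -95 [ 21  70 135] -90 [ 22 106  94] -85 [ 23 159  82] -80 [ 22  75 133] -75 [ 18  59 196] -70 [ 19  56 201] -65 [ 20  58 195] -60 [ 18  59 199] -55 [ 18  55 200] -50 [ 19  53 201] -45 [ 19  56 200] -40 [ 20  58 190] -35 [ 18  62 182] -30 [ 19  61 180] -25 [ 19  59 185] -20 [ 18 117 150] -15 [ 19 137 147] -10 [ 19 138 144] -5 [ 18 132 135] [ 507.12622037 -209.10115365  202.74717376] to approach [-4.00504881 14.80404615 -0.10988695]
```

The stick lies from about -82 to -22, which is good. Back to the stand.

move_arm:
  motion:
    - [10,[-0.2,0.5,0],[0,0,0.28]]
    - [10,[-0.21,0.8,0],[0,0,0.28]]
    - [10,[-0.21,0.8,0],[0,0,0.28]]
    - [10,[-0.21,0.8,0],[0,0,0.28]]
    - [10,[-0.21,0.8,0],[0,0,0.28]]
    - [10,[-0.21,0.8,0],[0,0,0.28]]
    - [10,[-0.21,0.8,0],[0,0,0.28]]
    - [10,[-0.21,0.8,0],[0,0,0.28]]
    - [10,[-0.21,0.8,0],[0,0,0.28]]
    - [10,[-0.21,0.8,0],[0,0,0.28]]
    - [10,[-0.21,0.8,0],[0,0,0.28]]
    - [10,[-0.21,0.8,0],[0,0,0.28]]
    - [10,[-0.21,0.8,0],[0,0,0.28]]
    - [10,[-0.21,0.8,0],[0,0,0.28]]
    - [10,[-0.21,0.8,0],[0,0,0.28]]
    - [10,[-0.21,0.8,0],[0,0,0.28]]
    - [10,[-0.21,0.8,0],[0,0,0.28]]
    - [10,[-0.21,0.8,0],[0,0,0.28]]
    - [10,[-0.21,0.7,0],[0,0,0.28]]
    - [10,[0,0,0],[0,0,0]]

```text
time_s: 21.03
ee_pos: [403.9, 163.7, 198.4]
ee_rot: [178.5, -0.2, -165.4]
force: [-0.5, -0.6, -1.1]
gripper_width: 17.4
gripper_force: 57.9
```

move_arm:
  motion:
    - [10,[0,0,0],[0,0,0]]
    - [10,[0,0,0],[0,0,0]]
    - [10,[0,0,0],[0,0,0]]

```text
time_s: 21.28
ee_pos: [406.2, 160.7, 199.3]
ee_rot: [178.6, -0.1, -165.7]
force: [-0.1, -0.4, -0.5]
gripper_width: 17.3
gripper_force: 57.9
```

move_arm:
  motion:
    - [10,[0,0,-0.4],[0,0,0]]
    - [10,[0,0,-0.7],[0,0,0]]
    - [10,[0,0,-0.7],[0,0,0]]
    - [10,[0,0,-0.7],[0,0,0]]
    - [10,[0,0,-0.4],[0,0,0]]
    - [10,[0,0,0],[0,0,0]]
    - [10,[0.3,0.077,0],[0,0,0]]
    - [10,[0.5,0.128,0],[0,0,0]]
    - [10,[0.5,0.128,0],[0,0,0]]
    - [10,[0.5,0.128,0],[0,0,0]]
    - [10,[0.3,0.077,0],[0,0,0]]
    - [10,[0,0,0],[0,0,0]]
    - [10,[0,0,0],[0,0,0]]
    - [10,[0,0,0],[0,0,0]]

```text
time_s: 22.45
ee_pos: [458.6, 174.7, 127.3]
ee_rot: [178.6, -0.0, -165.7]
force: [-0.1, 0.3, -1.0]
gripper_width: 17.8
gripper_force: 57.9
```

```bash
python3 - <<'E'
from h import *
s=state();e=s['ee_pos'];print(e,s['force'])
x=np.array([.9686,.2487]);n=np.array([-.2487,.9686]);v=np.array([487.3,181.5])-e[:2];print("along",v@x,"lat",v@n)
w=grab_frame("wrist");cv2.imwrite("pics/w8.png",w)
# notch edges in picture on the plate's front edge z=100; collar & shank columns
print(proj("wrist",np.r_[e[:2],e[2]-16.7]),proj("wrist",e-[0,0,60]))
for a in (-15,-10,-5):
  o=np.array([487.1,180.4])+a*x
  row=[]
  for l in range(-12,13,2):
    u,vv=proj("wrist",np.r_[o+l*n,100])[0].round().astype(int); row.append((l,int(u),int(vv),int(w[vv,u].mean())))
  print(a,row)
E
```

```text
[458.58197648 174.68887705 127.34779451] [-0.09622967  0.26716183 -1.01970289]
along 29.510203862588398 lat -0.5449187594018214
[[314.23865728 264.20219503]] [[312.61106543 242.19752513]]
-15 [(-12, 291, 281, 32), (-10, 294, 281, 50), (-8, 298, 281, 69), (-6, 301, 281, 67), (-4, 304, 281, 69), (-2, 308, 281, 68), (0, 311, 281, 68), (2, 315, 281, 84), (4, 318, 281, 80), (6, 321, 281, 82), (8, 325, 281, 79), (10, 328, 281, 83), (12, 331, 281, 75)]
-10 [(-12, 291, 289, 24), (-10, 294, 289, 69), (-8, 298, 289, 90), (-6, 301, 289, 89), (-4, 304, 289, 90), (-2, 308, 289, 93), (0, 311, 289, 92), (2, 315, 289, 92), (4, 318, 289, 112), (6, 321, 289, 115), (8, 325, 288, 113), (10, 328, 288, 111), (12, 331, 288, 114)]
-5 [(-12, 291, 297, 26), (-10, 294, 297, 66), (-8, 298, 297, 93), (-6, 301, 297, 91), (-4, 304, 296, 93), (-2, 308, 296, 89), (0, 311, 296, 88), (2, 315, 296, 91), (4, 318, 296, 92), (6, 321, 296, 91), (8, 325, 296, 112), (10, 328, 296, 91), (12, 331, 296, 91)]
```

move_arm:
  motion:
    - [10,[0.16,0.038,-0.05],[0,0,0]]
    - [10,[0.16,0.038,-0.05],[0,0,0]]
    - [10,[0.16,0.038,0],[0,0,0]]
    - [10,[0.16,0.038,0],[0,0,0]]
    - [10,[0,0,0],[0,0,0]]

```text
time_s: 22.92
ee_pos: [476.1, 179.0, 124.7]
ee_rot: [178.6, 0.0, -165.7]
force: [0.5, 0.4, -0.6]
gripper_width: 17.3
gripper_force: 57.9
```

move_arm:
  motion:
    - [10,[0.16,0.038,0],[0,0,0]]
    - [10,[0.16,0.038,0],[0,0,0]]
    - [10,[0.1,0.024,0],[0,0,0]]
    - [10,[0.08,0.02,0],[0,0,0]]
    - [10,[0,0,0],[0,0,0]]
    - [10,[0,0,0],[0,0,0]]

```text
time_s: 23.42
ee_pos: [487.5, 181.7, 124.6]
ee_rot: [178.6, -0.0, -165.7]
force: [-0.8, -0.7, -0.3]
gripper_width: 17.2
gripper_force: 57.9
```

move_arm:
  motion:
    - [10,[0,0,-0.1],[0,0,0]]
    - [10,[0,0,-0.1],[0,0,0]]
    - [10,[0,0,-0.05],[0,0,0]]
    - [10,[0,0,0],[0,0,0]]
    - [10,[0,0,0],[0,0,0]]

```text
time_s: 23.83
ee_pos: [487.4, 181.7, 118.3]
ee_rot: [178.6, -0.0, -165.7]
force: [0.6, -0.3, -0.8]
gripper_width: 17.3
gripper_force: 57.9
```

move_arm:
  motion:
    - [10,[0,0,-0.03],[0,0,0]]
    - [10,[0,0,0],[0,0,0]]
    - [10,[0,0,0],[0,0,0]]

```text
time_s: 24.08
ee_pos: [487.6, 181.7, 117.8]
ee_rot: [178.6, 0.0, -165.7]
force: [-0.6, 0.4, -1.0]
gripper_width: 17.6
gripper_force: 57.9
```

Near the seat. One more small step, then a gentle release.

move_arm:
  motion:
    - [10,[0,0,-0.03],[0,0,0]]
    - [10,[0,0,0],[0,0,0]]
    - [10,[0,0,0],[0,0,0]]
  grip_force: 20

```text
time_s: 24.33
ee_pos: [487.6, 181.7, 117.0]
ee_rot: [178.6, -0.0, -165.7]
force: [0.4, -0.9, -0.7]
gripper_width: 17.8
gripper_force: 19.9
```

move_arm:
  motion:
    - [19,[0,0,0],[0,0,0]]
    - [21,[0,0,0],[0,0,0]]
    - [25,[0,0,0],[0,0,0]]
    - [32,[0,0,0],[0,0,0]]
    - [42,[0,0,0],[0,0,0]]
    - [50,[0,0,0],[0,0,0]]
    - [56,[0,0,0],[0,0,0]]
    - [56,[0,0,0],[0,0,0]]
    - [56,[0,0,0],[0,0,0]]

```text
time_s: 25.08
ee_pos: [487.6, 181.7, 117.0]
ee_rot: [178.6, -0.0, -165.7]
force: [-0.8, 0.3, -0.4]
gripper_width: 56.0
gripper_force: 0.0
```

move_arm:
  motion:
    - [56,[0,0,0.3],[0,0,0]]
    - [56,[0,0,0.6],[0,0,0]]
    - [56,[0,0,0.8],[0,0,0]]
    - [56,[0,0,0.8],[0,0,0]]
    - [56,[0,0,0.8],[0,0,0]]
    - [56,[-0.3,0,0.6],[0,0,0]]
    - [56,[-0.3,0,0.6],[0,0,0]]
    - [56,[-0.34,0.5,0.2],[0,0,0]]
    - [56,[0,0,0],[0,0,0]]
    - [56,[0,0,0],[0,0,0]]
    - [56,[0,0,0],[0,0,0]]

```text
time_s: 26.0
ee_pos: [464.0, 193.8, 234.1]
ee_rot: [178.7, -0.0, -165.6]
force: [-0.3, -0.6, 0.2]
gripper_width: 56.0
gripper_force: 0.0
```

```bash
python3 - <<'E'
from h import *
s=state();e=s['ee_pos'];print(s['time_s'],e)
# side camera: compare stand region and bed with the start picture
a=cv2.imread("pics/side0.png");b=grab_frame("side");cv2.imwrite("pics/s9.png",b)
D=cv2.absdiff(a,b).max(2)
for n,p,r in [("pick",[487,180.4,130],22),("stylus",[467,258,130],12)]:
    u,v=proj("side",p)[0].astype(int)
    T=a[v-14:v+15,u-6:u+7];S=b[v-24:v+25,u-16:u+17]
    m=cv2.matchTemplate(S,T,cv2.TM_CCOEFF_NORMED);_,mx,_,l=cv2.minMaxLoc(m);print(n,(u,v),"score",mx,"shift",np.array(l)-10)
E
```

```text
26.0 [464.02585134 193.84986095 234.10541409]
pick (np.int64(232), np.int64(178)) score 0.9128397703170776 shift [0 0]
stylus (np.int64(211), np.int64(166)) score 0.9694045186042786 shift [0 0]
```

```bash
python3 -c "
from h import *
print(job_done())"
```

```text
the job is handed in; nothing more can be done
None
```

I drew the stick out onto the bed, pressed it against the stop at about 5 N for over half a second, hung the pick back in its notch and handed the job in at 26 s; no verdict came back.

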